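# Unclip the sander battery from its charging dock

## Robot

A 6-joint arm with a two-finger parallel gripper is mounted at the origin on the work surface. World frame = base frame: x ahead of the robot, y to its left, z up, the work surface at z = 0. Lengths are in m, angles in rad, forces in N, time in s.
With the tool pointing down it reaches from about 0.25 to 0.725 m from the base axis. Payload 4 kg.
Tool frame: the origin (TCP) lies at the very end of the fingers, on their centre line; the grasp point (between the pads) lies 19 mm behind it; z points along the fingers, y is the line along which they close (so a half turn about z gives the same grasp; the last joint's range is limited). The gripper opens to 85 mm and grips with 20 to 120 N. Pads are 22 mm wide; open, the fingers measure 114 mm over their backs; the gripper's body (76 mm by 85 mm) begins 54 mm behind the grasp point. The pads swing forward as they close: fully open they stand 13 mm farther back than shut.
Start: joints at [1.128, 0.241, 0.005, 1.335, 0, 1.571], TCP at [0.214, 0.452, 0.231] pointing down, gripper open.
Joint ranges: [-2.72, 2.72], [-1.05, 1.87], [-1.09, 1.28], [-1.99, 2.15], [-1.42, 1.44], [-3.14, 3.14]. Speed limits (rad/s): [2.79, 2.79, 3.14, 3.14, 3.14, 3.14].

## Interface

Orientations are given as a unit quaternion [x, y, z, w].
In Python, from workcell import bot, vision, workorder, boxes_of gives the robot as it stands.
- The arm moves only by the tool send_rows, never from a script. Its argument "motion" is text: rows parted by semicolons, each of 5 numbers parted by spaces: the closure, from -1 (fully open) to 1 (shut), so that 0 is half open, then the shift along the tool's x, y, z in cm, then the turn about the tool's z in rad. In form: claw x y z twist; .... A call has 1 to 5 rows; each row is the pose to reach, as a shift and turn from the pose commanded when the call began, along the tool's axes at that moment; what a row does not reach only later rows make up. A row lasts 1/10 s, in which the tool goes at most 50 mm and 8.59 degrees, less where a joint would pass 70% of its speed; a pose out of reach is approached as far as the arm can. A call with a gripper value outside its range is refused whole. The fingers move at their own pace and stop on an object; the grip force is fixed at half the most. Time passes only in rows, so rows that repeat a pose let the fingers close. It gives the time, the measured TCP pose, the force, the opening and the grip force at its end, in the units of the state.
- bot.get_obs(): the state, without advancing time (a new reading comes with each control period).
- vision.camera(name): name is "side" or "top"; returns the picture (384x512x3 uint8, red, green, blue); there is no depth.
- vision.camera_model(name): a dict with "fov_y" (degrees; the focal length in pixels is half the picture's height over the tangent of half this angle, whatever the lens; pixels are square), "cx", "cy" (the principal point, pixels), "world_from_camera" (4x4, takes a point from camera to world coordinates). Camera axes: x right, y down, z forward; pixel columns grow to the right and rows downward; lengths in m; the calibration is good to about 2 mm. A picture is of the moment at which its call begins. camera_model takes no time and is no camera call.
- workorder.job_done(): hands the job in; it is judged then, once.
Trained networks look in the newest picture that a camera, given by its name, has taken for a name from the list of things; names that differ only in an ending like _2 or _b are one class to them, and where a whole thing is asked for, a point or a joint stands for the part that bears it (a point fixed in the world has none). Each returns a list of dicts, best first, with "conf" (0 to 1); they miss things now and then, are a little off and sometimes report something else, mostly with a low value. They report only what shows in the picture. A call takes as long as a camera call. They do not tell look-alikes from the thing itself.
- boxes_of(camera, target): "rect" ([centre column, centre row, width, height] in pixels, round what is visible of it).
The state is a dict: "clock": time; "joint_pos": joint angles; "joint_vel": joint speeds; "tau": joint torques, N m; "eef_pos": TCP position; "tool_rot": TCP orientation; "ft_force": force on the tool from outside, world axes, zero at the start; "ft_torque": the same for the moment, N m; "grip_width": finger opening in m; "grasp_force": force on a finger pad.
Only numpy, scipy, OpenCV 4.12 (cv2) and the standard library are available. Lean on these libraries where they do the work, as an engineer would, in place of code of your own. Each camera call takes 0.05 s, during which the arm holds its last target. There are 200 camera calls.

## Task

The blue dust shield stands in the slot right beside the battery pack and blocks one of its orange side catches: slide it straight up out of the slot and stand it in the slot of the dark wooden rack, letting go of it there. Then pinch the pack's two orange catches together, lift the pack level out of the charging dock, and finish while still holding it pinched and steady, at least 8 cm above where it sat and resting on nothing. Leave the other things on the bench where they are.

Things in the scene. Friction and masses are not known exactly. Their poses are not given: they have to be found in the camera images.
- dock: Grey charging dock fixed to the bench, 136 x 105 mm (x, y), rim 48 mm above the bench, yaw varies. Origin on the bench under the centre of the pack's well (82 x 42 mm, floor at height 10 mm). Beside the well a slot runs along x for the shield: centre plane at y = +46.5 mm, 9 mm wide, floor at height 10 mm, open at the top, its ends closed. Steel lips hold down the hooks of the catches.
- pack: Loose black battery pack, 0.25 to 0.5 kg, 80 x 42 x 90 mm, grey cap with yellow patch. Origin at the centre of its underside, z up; it starts in the dock with the dock's axes, underside at height 10 mm, top at 100 mm. Orange catches on its +y and -y sides. It lifts only while both are pressed in (4 mm or more), and must rise 40 mm to leave the well.
- catch_left (a joint): Travel (m) of the orange catch on the pack's +y side: 0 sprung out, 0.0055 fully pressed in towards the pack's middle (3 N at first, 8 N at the end; springs back when let go). A grip of 20 N or more presses both fully and carries the pack by them.
- catch_right (a joint): The same for the catch on the pack's -y side.
- catch_left_pad (a point): Centre of the flat, ribbed outer face of the +y catch, 66 mm above the pack's underside (height 76 mm at the start), facing the pack's +y: press here. The face is 26 mm wide (x) and free from the dock's rim (height 48 mm) up to height 92 mm. The two catches' outer faces stand 60 mm apart sprung out, 49 mm pressed in.
- catch_right_pad (a point): The same point on the -y catch; its outer face looks along the pack's -y.
- shield: Loose blue dust shield, a rigid panel 120 mm wide (x), 6 mm thick (y), 140 mm tall (z), 70 g. Origin at the centre of its lower edge, z up. It starts upright (within 5 degrees) in the dock's slot, its axes along the dock's, upper edge at height 150 mm (50 mm above the pack's top), only 13 mm from the left (+y) catch.
- rack: Dark wooden rack fixed to the bench, 140 mm (x) by 66 mm (y) by 50 mm tall. Origin on the bench under its centre, z up. One slot along x through its middle (y = 0): 14 mm wide, 40 mm deep (floor 10 mm above the bench), open at the top and at both ends. Its yaw varies, and it and the dock may stand on either side of the robot.
There are look-alikes about, which are no part of the job. Leave any purple look-alike of the dock alone.

How it is judged:
By the outcome, as a careful person would: the job done as asked, in the order asked, and still so for the second after the job is handed in, while the arm keeps its last pose, push and grip.
It also fails if it takes over 58 s, if anything falls off the work surface, if the arm or the gripper's body presses on something with over 40 N, if the wrist force passes 120 N, or if a joint passes its speed limit or range.

## Working session

There is one attempt and no reset: what is moved stays moved. The work goes in short steps, Python scripts to look and compute and a tool call to move; the robot and the scene stay as the last step left them, time stands still between calls to the robot, and variables do not carry over. Pictures are saved under pics/ and viewed, at most 10 in all, crops included, and the job is handed in when it is done.

Besides the shell and the picture viewer there is one more tool, called after "Request:" by a JSON object that holds its "method" and its "body", one argument or row to a line. send_rows: Moves the arm, as the interface text tells. Its arguments: {"type":"object","properties":{"motion":{"type":"string"}},"required":["motion"]}

```bash
ls; mkdir -p pics
python3 - <<'E'
from workcell import bot, vision, workorder, boxes_of
import cv2,numpy as np
for n in("side","top"):
    im=vision.camera(n); cv2.imwrite(f"pics/{n}0.png",im[:,:,::-1])
    m=vision.camera_model(n); print(n,m["fov_y"],m["cx"],m["cy"],np.round(m["world_from_camera"],3).tolist())
    for t in("dock","pack","shield","rack"):
        print(t,[(np.round(b["rect"]).tolist(),round(b["conf"],2)) for b in boxes_of(n,t)][:4])
o=bot.get_obs();print(o)
E
```

```text
pics
side 50.67550977398891 254.84579708994434 194.364307005363 [[0.7, -0.501, 0.509, -0.027], [-0.714, -0.476, 0.513, -0.47], [-0.015, -0.723, -0.691, 0.689], [0.0, 0.0, 0.0, 1.0]]
dock [([152.0, 201.0, 71.0, 59.0], 0.83), ([285.0, 327.0, 86.0, 83.0], 0.75), ([349.0, 265.0, 76.0, 54.0], 0.66)]
pack [([354.0, 244.0, 46.0, 41.0], 0.87), ([350.0, 266.0, 77.0, 55.0], 0.49)]
shield [([343.0, 215.0, 60.0, 54.0], 0.59)]
rack [([228.0, 148.0, 53.0, 48.0], 0.73), ([355.0, 244.0, 46.0, 45.0], 0.49)]
top 52.738353831505044 258.8125479786939 186.96168600202023 [[-0.117, -0.971, 0.209, 0.223], [-0.993, 0.115, -0.022, 0.008], [-0.002, -0.21, -0.978, 1.022], [0.0, 0.0, 0.0, 1.0]]
dock [([356.0, 241.0, 58.0, 59.0], 0.94), ([182.0, 252.0, 55.0, 58.0], 0.77), ([341.0, 167.0, 50.0, 62.0], 0.58)]
pack [([345.0, 159.0, 31.0, 32.0], 0.79)]
shield [([330.0, 153.0, 20.0, 57.0], 0.87)]
rack []
{'clock': 0.5, 'joint_pos': array([ 1.12801809e+00,  2.40633471e-01,  4.95133905e-03,  1.33516598e+00,
       -1.58710188e-06,  1.57080287e+00]), 'joint_vel': array([-8.61448349e-04, -4.95041108e-04,  5.11751491e-04, -8.64497836e-05,
        4.30777077e-04,  4.36373617e-04]), 'tau': array([ 3.75764184e-04, -3.71858454e+01,  2.52461904e+01,  2.75330916e-03,
        1.60664399e-05,  2.01941290e-07]), 'eef_pos': array([0.2142215 , 0.4517724 , 0.23127112]), 'tool_rot': array([ 2.19588242e-01,  9.75592642e-01, -2.54370719e-05, -4.91184674e-06]), 'ft_force': array([-0.53867185,  0.21210797,  0.62578067]), 'ft_torque': array([ 0.04590525, -0.02590175,  0.0343824 ]), 'grasp_force': 0.0, 'grip_width': 0.08516434337412265}
```

Run:
```python
import cv2,numpy as np
a=cv2.imread("pics/side0.png");b=cv2.imread("pics/top0.png")
cv2.imwrite("pics/s1.png",cv2.resize(a[100:380,90:460],None,fx=2.1,fy=2.1,interpolation=cv2.INTER_CUBIC))
cv2.imwrite("pics/t1.png",cv2.resize(b[90:310,120:420],None,fx=2.6,fy=2.6,interpolation=cv2.INTER_CUBIC))
```

```text
(no output)
```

View pics/s1.png

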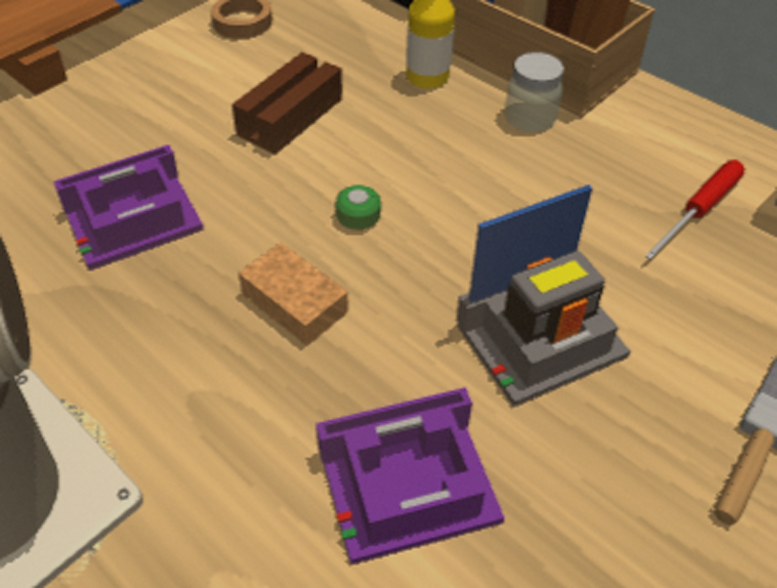

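View pics/t1.png

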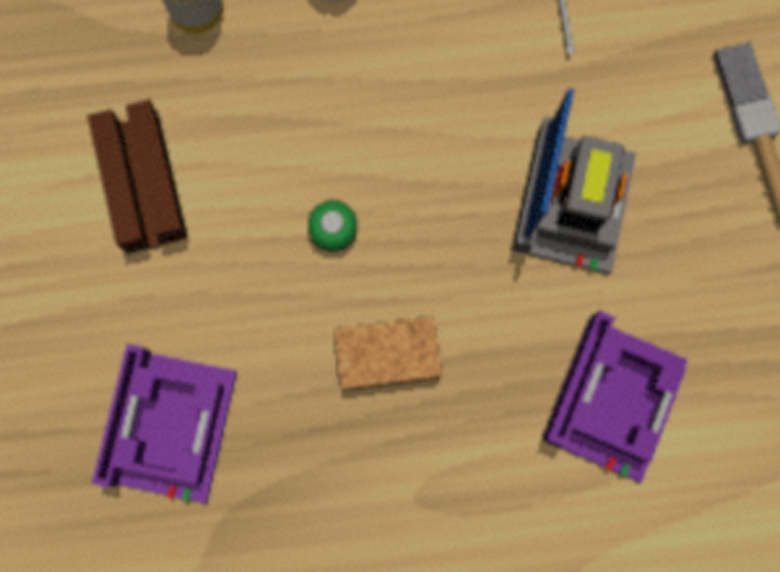

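```bash
cat > h.py <<'E'
import cv2,numpy as np
from scipy.optimize import minimize
from workcell import vision
S=4
M={n:vision.camera_model(n) for n in("side","top")}
def proj(n,P):
    m=M[n];T=np.linalg.inv(m["world_from_camera"]);f=192/np.tan(np.radians(m["fov_y"]/2))
    q=np.asarray(P)@T[:3,:3].T+T[:3,3]
    return q[:,:2]/q[:,2:]*f+[m["cx"],m["cy"]]
def place(P,x,y,yaw):
    c,s=np.cos(yaw),np.sin(yaw);P=np.asarray(P)
    return np.c_[P[:,0]*c-P[:,1]*s+x,P[:,0]*s+P[:,1]*c+y,P[:,2]]
def box(x0,x1,y0,y1,z0,z1): return np.array([[a,b,c] for a in(x0,x1) for b in(y0,y1) for c in(z0,z1)])
def sil(n,P):
    im=np.zeros((384*S,512*S),np.uint8)
    h=cv2.convexHull(((proj(n,P)+.5)*S*16).astype(np.float32)).astype(np.int32)
    cv2.fillConvexPoly(im,h,255,shift=4);return cv2.resize(im,(512,384),interpolation=cv2.INTER_AREA)/255.
def roi(m,r):
    o=np.zeros_like(m);x,y,w,h=r;o[y:y+h,x:x+w]=m[y:y+h,x:x+w];return o
E
cat > fit.py <<'E'
from h import *
I={n:cv2.cvtColor(cv2.imread(f"pics/{n}0.png"),cv2.COLOR_BGR2HSV) for n in M}
def rng(n,lo,hi,r): return roi((cv2.inRange(I[n],lo,hi)>0).astype(float),r)
def clean(m): 
    m=cv2.morphologyEx(m,cv2.MORPH_CLOSE,np.ones((5,5)));k,l,s,_=cv2.connectedComponentsWithStats((m>0).astype(np.uint8));return (l==1+s[1:,4].argmax()).astype(float)
B={"side":clean(rng("side",(100,90,40),(125,255,255),(305,180,80,80))),"top":clean(rng("top",(100,90,40),(125,255,255),(315,115,35,80)))}
Y={n:clean(rng(n,(24,150,120),(34,255,255),r)) for n,r in(("side",(320,215,70,40)),("top",(335,140,30,35)))}
R={"side":clean(rng("side",(0,60,0),(20,255,110),(195,120,65,60))),"top":clean(rng("top",(0,60,0),(20,255,110),(150,122,45,68)))}
cen=lambda m:np.array([np.average(np.arange(512),weights=m.sum(0)),np.average(np.arange(384),weights=m.sum(1))])
for k,v in(("B",B),("Y",Y),("R",R)): print(k,{n:(int(v[n].sum()),np.round(cen(v[n]),1).tolist()) for n in v})
def sh(p):
    x,y,yaw,off,t=p; P=box(-.06,.06,.0435+off,.0495+off,.048,.15); P[:,1]-=(P[:,2]-.03)*np.tan(t); return place(P,x,y,yaw)
def cost(p,views=("side","top")):
    c=0
    for n in views:
        m=sil(n,sh(p))
        if n=="side": m=np.clip(m-sil(n,place(box(-.04,.04,-.021,.021,.01,.1),*p[:3])),0,1)
        if n=="side": w=np.ones_like(m); w[int(cen(Y[n])[1])-6:]=0; c+=(abs(m-B[n])*w).sum()
        else: c+=abs(m-B[n]).sum()
        c+=8*((proj(n,place([[0,0,.1]],*p[:3]))[0]-cen(Y[n]))**2).sum()
    return c+ (p[3]/.0015)**2*3+(p[4]/.05)**2*3
def nm(f,x0,d):
    x0=np.array(x0);
    for _ in range(2):
        r=minimize(f,x0,method="Nelder-Mead",options=dict(initial_simplex=np.vstack([x0]+[x0+np.eye(len(x0))[i]*d[i] for i in range(len(x0))]),maxiter=250));x0=r.x
    return r
def rc(p,views=("side","top")): return sum(abs(sil(n,place(box(-.07,.07,-.033,.033,0,.05),*p))-R[n]).sum() for n in views)
if __name__=="__main__":
    # ground guess from the top view
    def ray(u,z,n="top"):
        m=M[n];f=192/np.tan(np.radians(m["fov_y"]/2));W=m["world_from_camera"];d=W[:3,:3]@[(u[0]-m["cx"])/f,(u[1]-m["cy"])/f,1];return (W[:3,3]+d*(z-W[2,3])/d[2])[:2]
    g=ray(cen(Y["top"]),.1);gr=ray(cen(R["top"]),.05);print(g,ray(cen(Y["side"]),.1,"side"),gr)
    for v in(("side","top"),("side",),("top",)):
        r=min((nm(lambda p:cost(p,v),[*g,a,0,0],[.01,.01,.1,.001,.03]) for a in(-.3,0)),key=lambda r:r.fun);print("dock",v,np.round(r.x,4),r.fun)
        r=min((nm(lambda p:rc(p,v),[*gr,a],[.01,.01,.1]) for a in(.1,.4)),key=lambda r:r.fun);print("rack",v,np.round(r.x,4),r.fun)
E
python3 fit.py
```

```text
B {'side': (1227, [345.5, 210.7]), 'top': (292, [330.5, 154.0])}
Y {'side': (211, [355.5, 231.3]), 'top': (147, [349.0, 157.2])}
R {'side': (1510, [226.6, 148.7]), 'top': (1481, [172.7, 158.6])}
[ 0.46860976 -0.24357253] [ 0.46693733 -0.24298406] [0.53205476 0.20000658]
dock ('side', 'top') [ 0.467  -0.2427 -0.339  -0.0005 -0.0016] 356.2297852474697
rack ('side', 'top') [0.5408 0.2042 0.1552] 147.1607843137255
dock ('side',) [ 0.4676 -0.2432 -0.321   0.0005  0.0149] 241.56328280457893
rack ('side',) [0.5407 0.204  0.1536] 66.54509803921569
dock ('top',) [ 4.684e-01 -2.441e-01 -3.744e-01 -4.000e-04 -1.850e-02] 58.514667385578356
rack ('top',) [0.5402 0.2039 0.1551] 77.44705882352942
```

```bash
cat > ov.py <<'E'
from fit import *
import sys
out=[]
for n,(x,y,w,h) in(("side",(290,170,110,130)),("top",(310,115,70,83))):
    k=560//h;im=cv2.imread(f"pics/{n}0.png")[y:y+h,x:x+w];im=cv2.resize(im,(w*k,560),interpolation=cv2.INTER_CUBIC)
    im=cv2.resize(im,(375,560)) if 0 else im
    def dr(P,c):
        q=(proj(n,P)+.5-[x,y])*[k,560/h];q=q.astype(int)
        cv2.polylines(im,[q.reshape(-1,1,2)],True,c,1)
    p=[.467,-.2427,-.339]
    for yaw,c in((-.339,(0,255,0)),(-.37,(0,0,255))):
        p[2]=yaw
        dr(place([[-.06,.0435,.15],[.06,.0435,.15],[.06,.0435,.048],[-.06,.0435,.048]],*p),c)
        dr(place([[-.04,-.021,.1],[.04,-.021,.1],[.04,.021,.1],[-.04,.021,.1]],*p),c)
        dr(place([[-.041,-.021,.048],[.041,-.021,.048],[.041,.021,.048],[-.041,.021,.048]],*p),c)
    out.append(im[:, :390])
cv2.imwrite("pics/ov.png",np.hstack(out)[:,:800])
E
python3 ov.py
```

```text
B {'side': (1227, [345.5, 210.7]), 'top': (292, [330.5, 154.0])}
Y {'side': (211, [355.5, 231.3]), 'top': (147, [349.0, 157.2])}
R {'side': (1510, [226.6, 148.7]), 'top': (1481, [172.7, 158.6])}
```

View pics/ov.png

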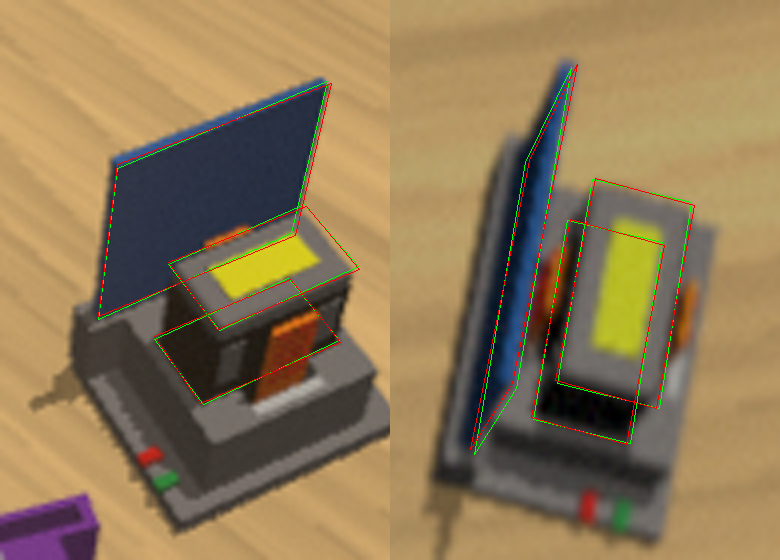

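The overlay shows the model matching the grey dock, the only grey one: shield top edge at side (318,208)–(371,189) and pack cap at top (349,157). The two purple docks, at side (152,201) and (285,327), are look-alikes to leave alone. The dark wooden rack is the slotted block at side (227,148), top (173,159). Now I'll move.

```bash
cat > go.py <<'E'
import sys,numpy as np
from scipy.spatial.transform import Rotation as R
from workcell import bot
o=bot.get_obs();p=o["eef_pos"];r=R.from_quat(o["tool_rot"]);m=r.as_matrix()
a=np.arctan2(m[1,1],m[0,1])
print("t",round(o["clock"],2),"pos",p.round(4),"yang",a.round(4),"tilt",m[:,2].round(3),"F",o["ft_force"].round(1),"w",round(o["grip_width"],4),"gf",round(o["grasp_force"],1))
for arg in sys.argv[1:]:
    t=[float(v) for v in arg.split(",")]
    d=m.T@(np.array(t[:3])-p)*100;tw=-((t[3]-a+np.pi/2)%np.pi-np.pi/2)
    print(arg,"->",d.round(2),round(tw,3))
E
python3 go.py .483,-.198,.24,1.221
```

```text
t 0.5 pos [0.2142 0.4518 0.2313] yang 1.128 tilt [-0. -0. -1.] F [-0.5  0.2  0.6] w 0.0852 gf 0.0
.483,-.198,.24,1.221 -> [-52.13 -47.19  -0.87] -0.093
```

Request:
{"method": "send_rows", "body": {
  "motion": "-1 -52 -47 -0.9 -0.09; -1 -52 -47 -0.9 -0.09; -1 -52 -47 -0.9 -0.09; -1 -52 -47 -0.9 -0.09; -1 -52 -47 -0.9 -0.09"
}}

```text
clock: 1.0
eef_pos: [0.3103, 0.2192, 0.2348]
tool_rot: [0.175, 0.985, 0.0, 0.0]
ft_force: [0.9, 0.8, 0.3]
grip_width: 0.0858
grasp_force: 0.0
```

```bash
python3 go.py .483,-.198,.24,1.221
```

```text
t 1.0 pos [0.3103 0.2192 0.2348] yang 1.219 tilt [ 0.001  0.    -1.   ] F [0.9 0.8 0.3] w 0.0858 gf 0.0
.483,-.198,.24,1.221 -> [-30.59 -33.22  -0.53] -0.002
```

Request:
{"method": "send_rows", "body": {
  "motion": "-1 -30.6 -33.2 -0.5 0; -1 -30.6 -33.2 -0.5 0; -1 -30.6 -33.2 -0.5 0; -1 -30.6 -33.2 -0.5 0; -1 -30.6 -33.2 -0.5 0"
}}

```text
clock: 1.5
eef_pos: [0.4059, -0.0122, 0.2377]
tool_rot: [0.176, 0.984, 0.0, 0.001]
ft_force: [0.6, -0.4, -0.4]
grip_width: 0.0857
grasp_force: 0.0
```

```bash
python3 go.py .483,-.198,.24,1.221
```

```text
t 1.5 pos [ 0.4059 -0.0122  0.2377] yang 1.2178 tilt [ 0.001  0.    -1.   ] F [ 0.6 -0.4 -0.4] w 0.0857 gf 0.0
.483,-.198,.24,1.221 -> [-13.66 -14.77  -0.22] -0.003
```

Request:
{"method": "send_rows", "body": {
  "motion": "-1 -13 -14 0 0; -1 -13 -14 0 0; -1 -13 -14 0 0; -1 -13 -14 0 0; -1 -13 -14 0 0"
}}

```text
clock: 2.0
eef_pos: [0.4805, -0.191, 0.2364]
tool_rot: [0.178, 0.984, -0.001, 0.0]
ft_force: [0.5, 1.2, -0.2]
grip_width: 0.0854
grasp_force: 0.0
```

```bash
python3 go.py .483,-.198,.112,1.221
python3 - <<'E'
from workcell import vision
import cv2
a=vision.camera("side")[120:300,230:430,::-1];b=vision.camera("top")[90:250,270:430,::-1]
import numpy as np
cv2.imwrite("pics/c2.png",np.hstack([cv2.resize(a,(420,378),interpolation=2),cv2.resize(b,(378,378),interpolation=2)]))
E
```

```text
t 2.0 pos [ 0.4805 -0.191   0.2364] yang 1.2122 tilt [ 0.001 -0.001 -1.   ] F [ 0.5  1.2 -0.2] w 0.0854 gf 0.0
.483,-.198,.112,1.221 -> [-0.47 -0.56 12.44] -0.009
```

View pics/c2.png

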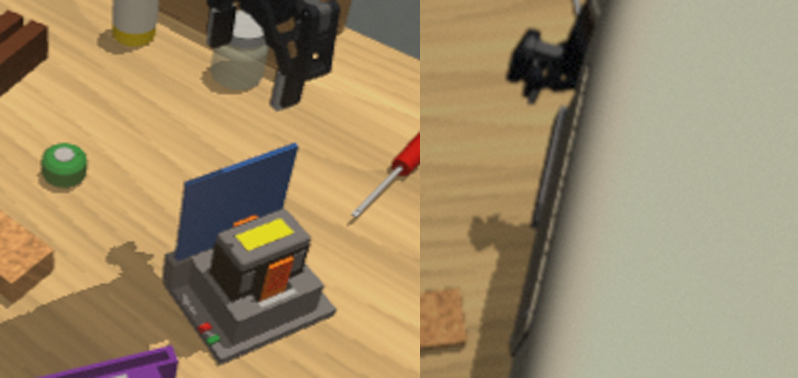

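The side crop shows the open fingers at about (215,30) and (290,100), above the shield's top edge; the arm blocks the top view. I'll descend.

Request:
{"method": "send_rows", "body": {
  "motion": "-1 -0.5 -0.5 3 -0.01; -1 -0.5 -0.5 6 -0.01; -1 -0.5 -0.5 9 -0.01; -1 -0.5 -0.5 11 -0.01; -1 -0.5 -0.5 12.2 -0.01"
}}

```text
clock: 2.6
eef_pos: [0.4806, -0.1908, 0.1138]
tool_rot: [0.169, 0.986, 0.0, -0.001]
ft_force: [-0.2, -0.3, -0.5]
grip_width: 0.0857
grasp_force: 0.0
```

Request:
{"method": "send_rows", "body": {
  "motion": "-1 0 0 0 0; -1 0 0 0 0"
}}

```text
clock: 2.8
eef_pos: [0.4825, -0.1924, 0.1162]
tool_rot: [0.17, 0.985, -0.0, 0.001]
ft_force: [0.7, 0.0, -0.5]
grip_width: 0.0852
grasp_force: 0.0
```

```bash
python3 go.py .483,-.198,.112,1.221
python3 - <<'E'
from workcell import vision
import cv2
a=vision.camera("side")[150:300,270:430,::-1]
cv2.imwrite("pics/c3.png",cv2.resize(a,(640,600),interpolation=2))
E
```

```text
t 2.8 pos [ 0.4825 -0.1924  0.1162] yang 1.229 tilt [ 0.001 -0.    -1.   ] F [ 0.7  0.  -0.5] w 0.0852 gf 0.0
.483,-.198,.112,1.221 -> [-0.23 -0.51  0.43] 0.008
```

View pics/c3.png

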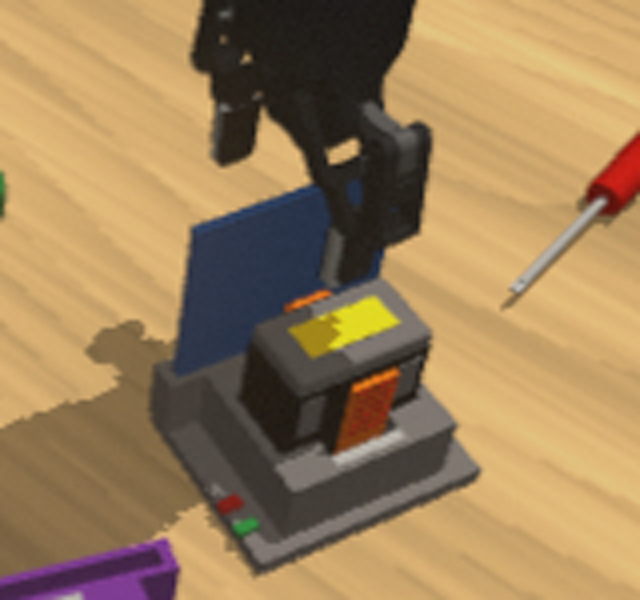

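The side crop shows the fingers straddling the shield, tips at (235,160) and (350,280), with the near tip clear above the pack's cap. I'll centre and close.

Request:
{"method": "send_rows", "body": {
  "motion": "-1 -0.2 -0.4 0.3 0; 0.3 -0.2 -0.4 0.3 0; 1 -0.2 -0.4 0.3 0; 1 -0.2 -0.4 0.3 0; 1 -0.2 -0.4 0.3 0"
}}

```text
clock: 3.35
eef_pos: [0.4826, -0.1974, 0.1124]
tool_rot: [0.171, 0.985, -0.0, 0.0]
ft_force: [0.4, 0.5, -1.0]
grip_width: 0.0282
grasp_force: 0.0
```

Request:
{"method": "send_rows", "body": {
  "motion": "1 0 0 0 0; 1 0 0 0 0; 1 0 0 0 0; 1 0 0 0 0; 1 0 0 0 0"
}}

```text
clock: 3.85
eef_pos: [0.4825, -0.1976, 0.1124]
tool_rot: [0.171, 0.985, -0.0, -0.0]
ft_force: [-1.2, -1.5, 0.7]
grip_width: 0.0055
grasp_force: 58.6
```

Request:
{"method": "send_rows", "body": {
  "motion": "1 0 0 -1 0; 1 0 0 -2 0; 1 0 0 -3.5 0; 1 0 0 -5 0; 1 0 0 -6.5 0"
}}

```text
clock: 4.35
eef_pos: [0.4828, -0.1969, 0.1788]
tool_rot: [0.17, 0.985, 0.001, 0.0]
ft_force: [-0.3, 0.8, -1.0]
grip_width: 0.0053
grasp_force: 58.6
```

Request:
{"method": "send_rows", "body": {
  "motion": "1 0 0 -2 0; 1 0 0 -4 0; 1 0 0 -6 0; 1 0 0 -6 0; 1 0 0 -6 0"
}}

```text
clock: 4.85
eef_pos: [0.4829, -0.1971, 0.2378]
tool_rot: [0.17, 0.985, 0.0, 0.001]
ft_force: [-1.0, -0.7, -0.6]
grip_width: 0.0054
grasp_force: 58.6
```

```bash
python3 go.py .5408,.2042,.245,1.726
python3 - <<'E'
from workcell import vision
import cv2
a=vision.camera("side")[90:300,250:430,::-1]
cv2.imwrite("pics/c4.png",cv2.resize(a,(514,600),interpolation=2))
E
```

```text
t 4.85 pos [ 0.4829 -0.1971  0.2378] yang 1.2283 tilt [ 0.001  0.    -1.   ] F [-1.  -0.7 -0.6] w 0.0054 gf 58.6
.5408,.2042,.245,1.726 -> [ 8.02 39.75 -0.71] -0.498
```

View pics/c4.png

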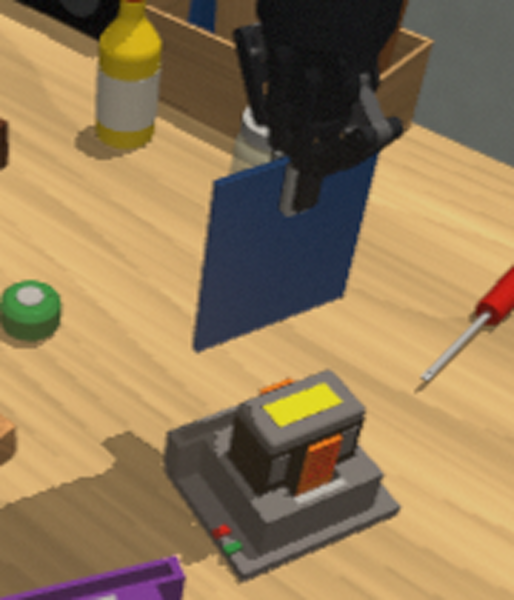

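The side crop shows the shield held upright, lower edge (195,348)–(343,297), well clear of the dock, with the pack still seated. On to the rack.

Request:
{"method": "send_rows", "body": {
  "motion": "1 2 9.8 -0.7 -0.12; 1 4 19.8 -0.7 -0.25; 1 6 29.7 -0.7 -0.37; 1 7.9 39.5 -0.7 -0.49; 1 7.9 39.5 -0.7 -0.49"
}}

```text
clock: 5.4
eef_pos: [0.5177, 0.0518, 0.2418]
tool_rot: [-0.074, 0.997, 0.0, -0.001]
ft_force: [1.2, -0.6, -0.2]
grip_width: 0.0054
grasp_force: 58.8
```

Request:
{"method": "send_rows", "body": {
  "motion": "1 4 18 0 -0.13; 1 4 18 0 -0.13; 1 4 18 0 -0.13; 1 4 18 0 -0.13; 1 4 18 0 -0.13"
}}

```text
clock: 5.9
eef_pos: [0.4501, 0.2256, 0.2416]
tool_rot: [-0.141, 0.99, 0.0, -0.002]
ft_force: [0.9, -0.5, -0.3]
grip_width: 0.0054
grasp_force: 58.9
```

```bash
python3 go.py .5408,.2042,.2,1.726
```

```text
t 5.9 pos [0.4501 0.2256 0.2416] yang 1.8547 tilt [-0.003  0.    -1.   ] F [ 0.9 -0.5 -0.3] w 0.0054 gf 58.9
.5408,.2042,.2,1.726 -> [-8.12 -4.6   4.13] 0.129
```

Request:
{"method": "send_rows", "body": {
  "motion": "1 -4 -2.3 0 0.06; 1 -8.1 -4.6 0 0.13; 1 -8.1 -4.6 0 0.13; 1 -8.1 -4.6 0 0.13; 1 -8.1 -4.6 0 0.13"
}}

```text
clock: 6.4
eef_pos: [0.5422, 0.1993, 0.2423]
tool_rot: [-0.073, 0.997, -0.0, -0.001]
ft_force: [-0.2, -0.2, -1.1]
grip_width: 0.0052
grasp_force: 58.9
```

```bash
python3 go.py .5408,.2042,.163,1.726
```

```text
t 6.4 pos [0.5422 0.1993 0.2423] yang 1.7177 tilt [-0.002 -0.001 -1.   ] F [-0.2 -0.2 -1.1] w 0.0052 gf 58.9
.5408,.2042,.163,1.726 -> [0.05 0.5  7.93] -0.008
```

Request:
{"method": "send_rows", "body": {
  "motion": "1 0 0.4 3 -0.01; 1 0 0.4 6 -0.01; 1 0 0.4 7.6 -0.01; 1 0 0.4 7.6 -0.01; 1 0 0.4 7.6 -0.01"
}}

```text
clock: 6.9
eef_pos: [0.5419, 0.2042, 0.1681]
tool_rot: [-0.079, 0.997, 0.0, 0.0]
ft_force: [0.9, -0.3, -0.9]
grip_width: 0.0052
grasp_force: 58.9
```

```bash
python3 go.py .5408,.2042,.125,1.726
python3 - <<'E'
from workcell import vision
import cv2,numpy as np
a=vision.camera("side")[80:190,180:300,::-1];b=vision.camera("top")[90:230,120:240,::-1]
cv2.imwrite("pics/c5.png",np.hstack([cv2.resize(a,(436,400),interpolation=2),cv2.resize(b,(343,400),interpolation=2)]))
E
```

```text
t 6.9 pos [0.5419 0.2042 0.1681] yang 1.7288 tilt [ 0.  0. -1.] F [ 0.9 -0.3 -0.9] w 0.0052 gf 58.9
.5408,.2042,.125,1.726 -> [0.11 0.02 4.31] 0.003
```

View pics/c5.png

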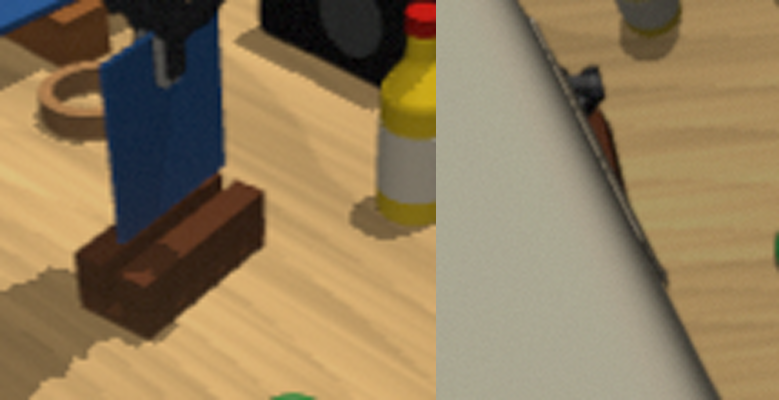

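Run:
```python
from h import *
for dy in(-.004,0,.004):
  print(dy,((proj("side",place([[-.06,-.003+dy,.066],[.06,-.003+dy,.066],[-.06,-.003+dy,.206]],.5415,.2042,.156))+.5-[180,80])*3.635).round(0).tolist())
```

```text
-0.004 [[125.0, 248.0], [228.0, 167.0], [107.0, 70.0]]
0 [[121.0, 246.0], [224.0, 165.0], [102.0, 68.0]]
0.004 [[116.0, 244.0], [220.0, 164.0], [97.0, 66.0]]
```

The side crop shows the shield just above the rack slot: lower-left corner (118,243), against a predicted (121,246). So it is about 1 mm off, well inside the clearance. I'll lower it.

Request:
{"method": "send_rows", "body": {
  "motion": "1 0 -0.1 1.2 0; 1 0 -0.1 2.2 0; 1 0 -0.1 3.2 0; 1 0 -0.1 4 0; 1 0 -0.1 4.3 0"
}}

```text
clock: 7.5
eef_pos: [0.5418, 0.2026, 0.1224]
tool_rot: [-0.078, 0.997, -0.0, -0.001]
ft_force: [-0.3, 0.3, -0.9]
grip_width: 0.0052
grasp_force: 58.9
```

Request:
{"method": "send_rows", "body": {
  "motion": "1 0 0 0.4 0; 1 0 0 0.7 0; 1 0 0 0.9 0; 1 0 0 0.9 0"
}}

```text
clock: 7.9
eef_pos: [0.5426, 0.203, 0.1151]
tool_rot: [-0.079, 0.997, -0.0, -0.0]
ft_force: [-0.2, -0.4, -0.5]
grip_width: 0.0057
grasp_force: 58.9
```

```bash
python3 go.py .5408,.2042,.112,1.726
```

```text
t 7.9 pos [0.5426 0.203  0.1151] yang 1.728 tilt [-0. -0. -1.] F [-0.2 -0.4 -0.5] w 0.0057 gf 58.9
.5408,.2042,.112,1.726 -> [0.16 0.15 0.31] 0.002
```

Request:
{"method": "send_rows", "body": {
  "motion": "1 0 0 0.15 0; 1 0 0 0.25 0; 1 0 0 0.25 0"
}}

```text
clock: 8.2
eef_pos: [0.5426, 0.203, 0.1127]
tool_rot: [-0.079, 0.997, -0.0, -0.0]
ft_force: [0.0, -0.9, -1.1]
grip_width: 0.0051
grasp_force: 58.9
```

Request:
{"method": "send_rows", "body": {
  "motion": "1 0 0 0.1 0; 1 0 0 0.1 0"
}}

```text
clock: 8.4
eef_pos: [0.5428, 0.2031, 0.1124]
tool_rot: [-0.079, 0.997, 0.0, 0.0]
ft_force: [-1.5, -0.8, 3.5]
grip_width: 0.0053
grasp_force: 59.5
```

Request:
{"method": "send_rows", "body": {
  "motion": "0.5 0 0 0 0; 0 0 0 0 0; -1 0 0 0 0; -1 0 0 0 0; -1 0 0 0 0"
}}

```text
clock: 8.9
eef_pos: [0.5427, 0.203, 0.1116]
tool_rot: [-0.079, 0.997, -0.0, -0.0]
ft_force: [0.1, 0.9, -0.3]
grip_width: 0.0769
grasp_force: 0.0
```

Request:
{"method": "send_rows", "body": {
  "motion": "-1 0 0 0 0; -1 0 0 -3 0; -1 0 0 -7 0; -1 0 0 -11 0; -1 0 0 -15 0"
}}

```text
clock: 9.4
eef_pos: [0.5424, 0.2029, 0.2632]
tool_rot: [-0.079, 0.997, -0.0, -0.0]
ft_force: [0.2, 0.5, 0.5]
grip_width: 0.0852
grasp_force: 0.0
```

```bash
python3 go.py .467,-.2427,.25,1.221
```

```text
t 9.4 pos [0.5424 0.2029 0.2632] yang 1.728 tilt [-0. -0. -1.] F [0.2 0.5 0.5] w 0.0852 gf 0.0
.467,-.2427,.25,1.221 -> [ 14.42 -42.83   1.32] 0.507
```

Request:
{"method": "send_rows", "body": {
  "motion": "-1 14.4 -42.8 0 0.5; -1 14.4 -42.8 0 0.5; -1 14.4 -42.8 0 0.5; -1 14.4 -42.8 0 0.5; -1 14.4 -42.8 0 0.5"
}}

```text
clock: 9.9
eef_pos: [0.5004, -0.0452, 0.262]
tool_rot: [0.171, 0.985, -0.0, 0.0]
ft_force: [0.4, -0.9, 0.1]
grip_width: 0.0857
grasp_force: 0.0
```

```bash
python3 go.py .467,-.2427,.25,1.221
python3 - <<'E'
from workcell import vision
import cv2,numpy as np
a=vision.camera("side")[80:300,180:420,::-1];cv2.imwrite("pics/side1.png",vision.camera("side")[:,:,::-1])
cv2.imwrite("pics/c6.png",cv2.resize(a,(654,600),interpolation=2))
E
```

```text
t 9.9 pos [ 0.5004 -0.0452  0.262 ] yang 1.2277 tilt [ 0.001 -0.    -1.   ] F [ 0.4 -0.9  0.1] w 0.0857 gf 0.0
.467,-.2427,.25,1.221 -> [ -3.5  -19.72   1.2 ] 0.007
```

View pics/c6.png

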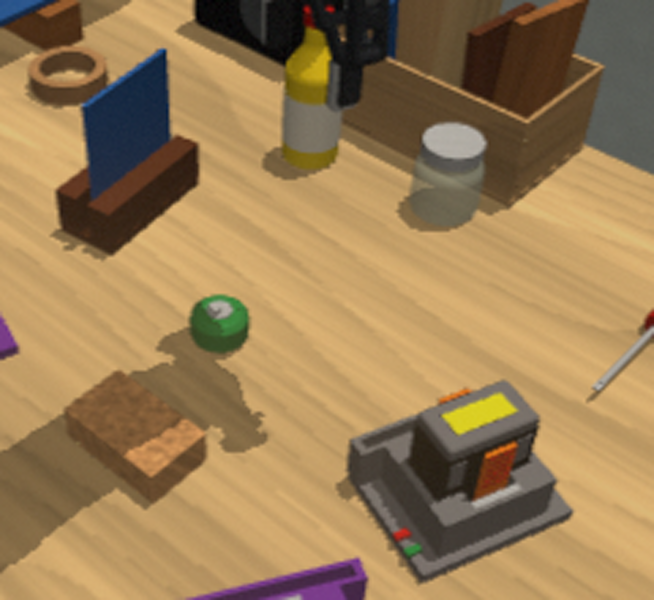

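The side crop shows the shield standing in the rack slot around (125,125) and released, with the pack at (475,440) now free on both sides. I'll go to the pack.

Request:
{"method": "send_rows", "body": {
  "motion": "-1 -3.5 -19.7 1 0; -1 -3.5 -19.7 1 0; -1 -3.5 -19.7 1 0; -1 -3.5 -19.7 1 0; -1 -3.5 -19.7 1 0"
}}

```text
clock: 10.5
eef_pos: [0.4667, -0.2454, 0.251]
tool_rot: [0.174, 0.985, -0.001, -0.0]
ft_force: [-0.1, 0.4, -0.4]
grip_width: 0.0855
grasp_force: 0.0
```

Request:
{"method": "send_rows", "body": {
  "motion": "-1 0 0 0 0; -1 0 0 0 0"
}}

```text
clock: 10.7
eef_pos: [0.4681, -0.2397, 0.2517]
tool_rot: [0.17, 0.985, 0.0, -0.0]
ft_force: [-1.3, 0.1, -0.1]
grip_width: 0.0854
grasp_force: 0.0
```

```bash
python3 go.py .467,-.2427,.11,1.224
```

```text
t 10.7 pos [ 0.4681 -0.2397  0.2517] yang 1.2292 tilt [-0.     0.001 -1.   ] F [-1.3  0.1 -0.1] w 0.0854 gf 0.0
.467,-.2427,.11,1.224 -> [ 0.   -0.33 14.17] 0.005
```

Request:
{"method": "send_rows", "body": {
  "motion": "-1 0 -0.3 3.5 0; -1 0 -0.3 7 0; -1 0 -0.3 10.5 0; -1 0 -0.3 13.5 0; -1 0 -0.3 13.5 0"
}}

```text
clock: 11.2
eef_pos: [0.4643, -0.24, 0.1128]
tool_rot: [0.169, 0.986, 0.002, -0.004]
ft_force: [-0.5, 0.7, -1.0]
grip_width: 0.0851
grasp_force: 0.0
```

```bash
python3 go.py .467,-.2427,.056,1.224
python3 - <<'E'
from workcell import vision
import cv2,numpy as np
a=vision.camera("side")[170:300,290:410,::-1]
cv2.imwrite("pics/c7.png",cv2.resize(a,(554,600),interpolation=2))
E
```

```text
t 11.2 pos [ 0.4643 -0.24    0.1128] yang 1.2314 tilt [-0.008  0.004 -1.   ] F [-0.5  0.7 -1. ] w 0.0851 gf 0.0
.467,-.2427,.056,1.224 -> [-0.4  -0.17  5.68] 0.007
```

View pics/c7.png

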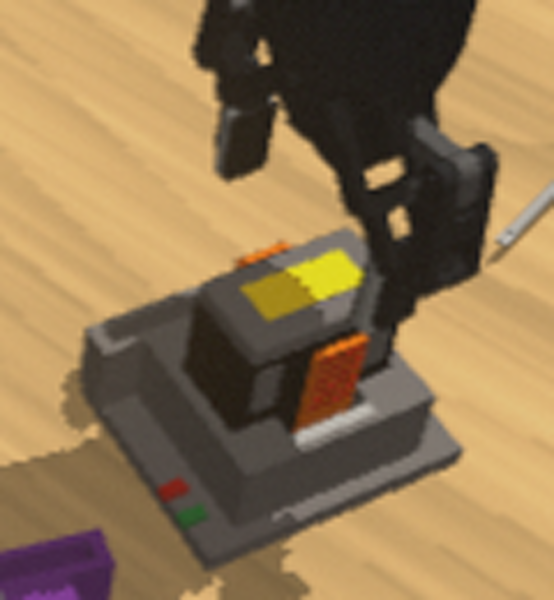

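```bash
python3 go.py
python3 - <<'E'
from h import *
f=lambda P,*a:((proj("side",place(P,*a))+.5-[290,170])*4.615).round(0).tolist()
print("finger tips",f([[-.011,-.0425,.126],[.011,-.0425,.126],[-.011,.0425,.126],[.011,.0425,.126]],.4665,-.242,-.345))
print("catch face top/bottom",f([[-.013,-.03,.092],[.013,-.03,.092],[-.013,-.03,.048],[.013,-.03,.048],[-.013,.03,.092],[.013,.03,.092]],.467,-.2427,-.345))
E
```

```text
t 11.25 pos [ 0.4659 -0.2411  0.1153] yang 1.231 tilt [-0.004  0.002 -1.   ] F [-0.7  0.2  0.6] w 0.0855 gf 0.0
finger tips [[354.0, 324.0], [400.0, 304.0], [229.0, 183.0], [273.0, 167.0]]
catch face top/bottom [[319.0, 359.0], [371.0, 336.0], [302.0, 425.0], [352.0, 403.0], [234.0, 260.0], [284.0, 239.0]]
```

The side crop has the near catch face at (317–367, 335–428), matching the prediction, with the fingers at (245,175) and (385,340) straddling it. I'll descend.

Request:
{"method": "send_rows", "body": {
  "motion": "-1 0 -0.1 1.5 0; -1 0 -0.1 3 0; -1 0 -0.1 4.5 0; -1 0 -0.1 5.7 0; -1 0 -0.1 5.7 0"
}}

```text
clock: 11.75
eef_pos: [0.4666, -0.2439, 0.0597]
tool_rot: [0.17, 0.985, 0.0, -0.0]
ft_force: [0.0, -0.0, -0.0]
grip_width: 0.0851
grasp_force: 0.0
```

Request:
{"method": "send_rows", "body": {
  "motion": "-1 0 0 0 0; -1 0 0 0 0"
}}

```text
clock: 11.95
eef_pos: [0.4674, -0.2449, 0.061]
tool_rot: [0.17, 0.985, -0.0, 0.001]
ft_force: [0.1, -0.6, -0.0]
grip_width: 0.0852
grasp_force: 0.0
```

```bash
python3 go.py .467,-.2427,.056,1.224
```

```text
t 11.95 pos [ 0.4674 -0.2449  0.061 ] yang 1.2283 tilt [ 0.002 -0.001 -1.   ] F [ 0.1 -0.6 -0. ] w 0.0852 gf 0.0
.467,-.2427,.056,1.224 -> [0.11 0.19 0.5 ] 0.004
```

Request:
{"method": "send_rows", "body": {
  "motion": "-1 0 0.1 0.4 0; -0.5 0 0.1 0.4 0; -0.4 0 0.1 0.4 0; -0.4 0 0.1 0.4 0; -0.4 0 0.1 0.4 0"
}}

```text
clock: 12.45
eef_pos: [0.4669, -0.2433, 0.0559]
tool_rot: [0.17, 0.985, 0.0, 0.0]
ft_force: [-0.6, 2.0, 1.6]
grip_width: 0.06
grasp_force: 2.7
```

Request:
{"method": "send_rows", "body": {
  "motion": "1 0 0 0 0; 1 0 0 0 0; 1 0 0 0 0; 1 0 0 0 0; 1 0 0 0 0"
}}

```text
clock: 12.95
eef_pos: [0.4674, -0.2433, 0.0569]
tool_rot: [0.17, 0.985, 0.0, 0.001]
ft_force: [-0.9, 3.6, 7.4]
grip_width: 0.0472
grasp_force: 62.4
```

```bash
python3 go.py .467,-.2427,.056,1.224
```

```text
t 12.95 pos [ 0.4674 -0.2433  0.0569] yang 1.2284 tilt [ 0.002  0.    -1.   ] F [-0.9  3.6  7.4] w 0.0472 gf 62.4
.467,-.2427,.056,1.224 -> [0.05 0.04 0.09] 0.004
```

Request:
{"method": "send_rows", "body": {
  "motion": "1 0 0 -0.3 0; 1 0 0 -0.7 0; 1 0 0 -1.2 0; 1 0 0 -1.2 0"
}}

```text
clock: 13.35
eef_pos: [0.4665, -0.2433, 0.0678]
tool_rot: [0.171, 0.985, 0.0, -0.0]
ft_force: [-0.4, 2.4, -2.2]
grip_width: 0.047
grasp_force: 62.7
```

```bash
python3 go.py
```

```text
t 13.35 pos [ 0.4665 -0.2433  0.0678] yang 1.2279 tilt [-0.001  0.001 -1.   ] F [-0.4  2.4 -2.2] w 0.047 gf 62.7
```

Request:
{"method": "send_rows", "body": {
  "motion": "1 0 0 -1 0; 1 0 0 -2 0; 1 0 0 -3 0; 1 0 0 -4 0; 1 0 0 -5 0"
}}

```text
clock: 13.85
eef_pos: [0.4669, -0.2442, 0.1192]
tool_rot: [0.171, 0.985, -0.001, 0.001]
ft_force: [0.8, -0.4, -3.8]
grip_width: 0.0471
grasp_force: 62.8
```

Request:
{"method": "send_rows", "body": {
  "motion": "1 0 0 -1.5 0; 1 0 0 -3 0; 1 0 0 -4.5 0; 1 0 0 -6 0; 1 0 0 -6 0"
}}

```text
clock: 14.35
eef_pos: [0.4683, -0.2447, 0.1808]
tool_rot: [0.171, 0.985, -0.001, 0.003]
ft_force: [0.5, -0.7, -4.3]
grip_width: 0.047
grasp_force: 62.8
```

Request:
{"method": "send_rows", "body": {
  "motion": "1 0 0 0 0; 1 0 0 0 0; 1 0 0 0 0; 1 0 0 0 0; 1 0 0 0 0"
}}

```text
clock: 14.85
eef_pos: [0.4665, -0.2435, 0.1772]
tool_rot: [0.171, 0.985, 0.0, -0.0]
ft_force: [-0.8, 0.2, -4.1]
grip_width: 0.0474
grasp_force: 62.8
```

```bash
python3 go.py
python3 - <<'E'
from workcell import vision
import cv2,numpy as np
a=vision.camera("side")[80:300,180:420,::-1]
cv2.imwrite("pics/c8.png",cv2.resize(a,(654,600),interpolation=2))
E
```

```text
t 14.85 pos [ 0.4665 -0.2435  0.1772] yang 1.228 tilt [-0.001  0.    -1.   ] F [-0.8  0.2 -4.1] w 0.0474 gf 62.8
```

View pics/c8.png

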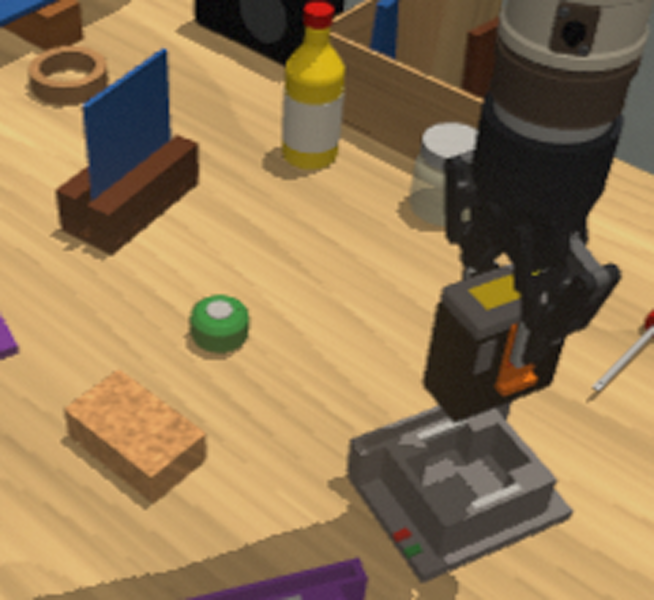

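The pack at (490,340) hangs level in the grip, about 12 cm above its seat, over the empty dock at (460,490). The shield still stands in the rack at (125,125).

```bash
python3 -c "
from workcell import workorder;print(workorder.job_done())"
```

```text
the job is handed in; nothing more can be done
None
```

The shield stands released in the rack's slot, the pack is held pinched and level about 12 cm above its seat, and the job was handed in at about 15 s of the 58 s allowed; no verdict came back.

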